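# Coffee cups back on their own saucers

### The job

The three white coffee cups have been put away on the wrong saucers. Stand one cup aside for the moment on the bare front of the worktop, then move them round so that each is on the saucer of its own size (large on large, medium on medium, small on small), upright, with its foot down in the hollow in the middle. Set the cups down gently, do not drop them or tip one over, and leave the saucers and the egg cup where they stand.

Things in the scene. Friction and masses are not known exactly. Their poses are not given: they have to be found in the camera images.
- cup_large: The large of three plain white handled coffee cups: 68 mm across (straight wall from 22 mm up), 66 mm high, wall 3 mm, hollow, flat foot 50 mm across. Origin: centre of the foot's underside; z up its axis. The handle sticks out to -y, 56 mm from the axis: grip across +x and -x. Starts upright on the small saucer (not its own).
- cup_medium: The medium of three plain white handled coffee cups: 59 mm across (straight wall from 22 mm up), 56 mm high, wall 3 mm, hollow, flat foot 38 mm across. Origin: centre of the foot's underside; z up its axis. The handle sticks out to -y, 51 mm from the axis: grip across +x and -x. Starts upright on the large saucer (not its own).
- cup_small: The small of three plain white handled coffee cups: 50 mm across (straight wall from 22 mm up), 46 mm high, wall 3 mm, hollow, flat foot 26 mm across. Origin: centre of the foot's underside; z up its axis. The handle sticks out to -y, 47 mm from the axis: grip across +x and -x. Starts upright on the medium saucer (not its own).
- saucer_large: The large of three plain white round saucers, loose: 124 mm across, rim 13.5 mm high. Origin: centre of its underside; z up. In its middle a round hollow, 62 mm across, flat floor 3.5 mm above the underside; the ledge round it is 8 mm high, then the wing slopes up to the rim. A cup seated in the hollow has its origin 3.5 mm above the saucer's.
- saucer_medium: The medium of three plain white round saucers, loose: 110 mm across, rim 12.5 mm high. Origin: centre of its underside; z up. In its middle a round hollow, 50 mm across, flat floor 3.5 mm above the underside; the ledge round it is 8 mm high, then the wing slopes up to the rim. A cup seated in the hollow has its origin 3.5 mm above the saucer's.
- saucer_small: The small of three plain white round saucers, loose: 96 mm across, rim 11.5 mm high. Origin: centre of its underside; z up. In its middle a round hollow, 38 mm across, flat floor 3.5 mm above the underside; the ledge round it is 8 mm high, then the wing slopes up to the rim. A cup seated in the hollow has its origin 3.5 mm above the saucer's.
- egg_cup: Blue egg cup, 49 mm across, 53 mm high, standing loose in the front strip of the worktop. Origin: centre of its underside. Not part of the job. The front strip (x 0.38 to 0.48, y -0.13 to 0.23) is bare but for this and the timer, and the widest gap lies between these two.
- timer: Red and white round kitchen timer, 62 mm across, 49 mm high, standing in the front strip of the worktop. Origin: centre of its underside. Heavy, does not budge; not part of the job. Behind x = 0.71 stand other kitchen things, none over 60 mm high before x = 0.75.

How it is judged:
By the outcome, as a careful person would: the job done as asked, in the order asked, and still so for the second after the job is handed in, with the robot touching nothing.
It also fails if it takes over 96 s, if anything falls off the work surface, if the arm or the gripper's body presses on something with over 40 N, if the wrist force passes 120 N, or if a joint passes its speed limit or range.

### The arm

A 6-joint arm with a two-finger parallel gripper is mounted at the origin on a cart in front of the work surface, level with it; the furniture and walls round the work are solid. World frame = base frame: x ahead of the robot, y to its left, z up, the work surface at z = 0. Lengths are in m, angles in rad, forces in N, time in s.
With the tool pointing down it reaches from about 0.35 to 0.775 m from the base axis. Payload 5.5 kg.
Tool frame: the origin (TCP) lies midway between the tips of the shut fingers; the grasp point (between the pads) lies 19 mm behind it; z points along the fingers, y is the line along which they close (so a half turn about z gives the same grasp; the last joint's range is limited). The gripper opens to 85 mm and grips with 20 to 120 N. Pads are 22 mm wide; open, the fingers measure 114 mm over their backs; the gripper's body (76 mm by 85 mm) begins 54 mm behind the grasp point. The pads swing forward as they close: fully open they stand 13 mm farther back than shut.
Start: joints at [-1.486, 0.313, 0.046, 1.304, 0, 1.431], TCP at [0.128, -0.561, 0.231] pointing down, gripper open.
Joint ranges: [-2.76, 2.76], [-0.86, 1.69], [-1.03, 1.26], [-2.2, 2.34], [-1.47, 1.5], [-3.14, 3.14]. Speed limits (rad/s): [2.57, 2.57, 3.14, 3.14, 3.14, 3.14].

### API

Orientations are given as a unit quaternion [w, x, y, z].
In Python, from workcell import env gives the robot as it stands. The module is installed in compiled form; this text tells all that it offers.
- The arm moves only by the tool carry_out, never from a script. Its argument "series" is a list of rows, each an object with "delta_rot": the turn, a rotation vector about the world's x, y, z normalised to -1 to 1, where 1 is 0.1 rad, a list of three; "travel": the shift along the world's x, y, z normalised to -1 to 1, where 1 is 0.025 m, a list of three; "fingers": the closure, from -1 (fully open) to 1 (shut). In form: [{"delta_rot": [ax, ay, az], "travel": [tx, ty, tz], "fingers": fingers}, ...]. A call has 1 to 5 rows; each row shifts and turns the commanded pose from where the row before left it; what a row does not reach is not made up. A row lasts 1/8 s, in which the tool goes at most 62.5 mm and 10.7 degrees, less where a joint would pass 70% of its speed; a pose out of reach is approached as far as the arm can. A call with a number of a shift or a turn outside -1 to 1 is refused whole. A call with a gripper value outside its range is refused whole. The fingers move at their own pace and stop on an object; "squeeze" is the grip in N (left out, the last holds). Time passes only in rows, so rows that do not move let the fingers close. It gives the time, the measured TCP pose, the force, the opening and the grip force at its end, in the units of the state.
- env.get_state(): the state, without advancing time (a new reading comes with each control period).
- env.read_camera(name): name is "scene" or "side" or "wrist"; returns a dict with "color" (420x560x3 uint8, red, green, blue), "fx", "fy", "cx", "cy" (pixels), "world_from_camera" (4x4, takes a point from camera to world coordinates); the wrist camera has in their place "hand_eye" (4x4, takes a point from camera to tool coordinates, whose origin is the TCP and whose axes are the flange's). Camera axes: x right, y up, looking along -z (the intrinsics and any distortion apply to the point x, -y, -z); pixel columns grow to the right and rows downward; lengths in m; the calibration is good to about 2 mm. A picture is of the moment at which its call begins: read the wrist's pose just before it. There is no depth.
- env.hand_in(): hands the job in; it is judged then, once.
The state is a dict: "clock": time; "joint_pos": joint angles; "qvel": joint speeds; "tau": joint torques, N m; "tcp_pos": TCP position; "orientation": TCP orientation; "wrist_force": force on the tool from outside, world axes, zero at the start; "ft_torque": the same for the moment, N m; "finger_gap": finger opening in m; "grip_force": force on a finger pad.
Only numpy, scipy, OpenCV 4.12 (cv2) and the standard library are available. Lean on these libraries where they do the work, as an engineer would, in place of code of your own. Each camera call takes 0.05 s, during which the arm holds its last target. There are 200 camera calls.

## Working session

There is one attempt and no reset: what is moved stays moved. The work goes in short steps, Python scripts to look and compute and a tool call to move; the robot and the scene stay as the last step left them, time stands still between calls to the robot, and variables do not carry over. Pictures are saved under pics/ and viewed, at most 14 in all, crops included, and the job is handed in when it is done.

Besides the shell and the picture viewer there is one more tool, called as name(argument=value, ...), one argument or row to a line, values as JSON. carry_out: Moves the arm, as the interface text tells. Its arguments: {"type":"object","properties":{"series":{"type":"array","items":{"type":"object","properties":{"delta_rot":{"type":"array","items":{"type":"number"}},"travel":{"type":"array","items":{"type":"number"}},"fingers":{"type":"number"}}}},"squeeze":{"type":"number"}},"required":["series"]}

```bash
mkdir -p pics; cat > h.py <<'E'
import numpy as np, cv2
from workcell import env
def save(n,f):
    c=env.read_camera(n); cv2.imwrite(f'pics/{f}.png',c['color'][:,:,::-1]); np.savez(f'pics/{f}.npz',**{k:v for k,v in c.items()}); return c
def ray(c,u,v,T=None):
    T=np.array(c['world_from_camera']) if T is None else T
    d=np.array([(u-c['cx'])/c['fx'],-(v-c['cy'])/c['fy'],-1.])
    return T[:3,3],T[:3,:3]@d
def onz(c,u,v,z,T=None):
    o,d=ray(c,u,v,T); return o+d*(z-o[2])/d[2]
E
python3 - <<'E'
from h import *
for n in('scene','side'):
    c=save(n,n+'0'); print(n,c.keys(),c['fx'],c['cx'],c['cy'],np.round(c['world_from_camera'],3))
s=env.get_state(); print(s)
E
```

```text
scene dict_keys(['color', 'fx', 'fy', 'cx', 'cy', 'world_from_camera']) 518.5411563981384 278.45646669036734 209.6315317198198 [[-0.827  0.264 -0.496  0.038]
 [-0.562 -0.393  0.728  0.805]
 [-0.003  0.881  0.474  0.528]
 [ 0.     0.     0.     1.   ]]
side dict_keys(['color', 'fx', 'fy', 'cx', 'cy', 'world_from_camera']) 459.7077766173095 279.98291776803717 209.29364442019283 [[ 0.909  0.198 -0.367  0.18 ]
 [-0.417  0.474 -0.776 -0.63 ]
 [ 0.021  0.858  0.513  0.499]
 [ 0.     0.     0.     1.   ]]
{'clock': 0.1, 'joint_pos': array([-1.48559183e+00,  3.13935829e-01,  4.50948283e-02,  1.30359176e+00,
        6.37739142e-06,  1.43114506e+00]), 'qvel': array([ 0.00027384, -0.00144506,  0.00258987,  0.00035169, -0.00128088,
        0.00180155]), 'tau': array([ 3.26560890e-03, -4.81726885e+01,  2.99242562e+01,  1.27678187e-02,
       -9.09739083e-05, -1.26383469e-06]), 'tcp_pos': array([ 0.12813039, -0.5600805 ,  0.23049296]), 'orientation': array([-8.17826596e-04,  9.93686307e-01,  1.12191145e-01,  2.54593881e-05]), 'wrist_force': array([-1.1436693 , -0.18224681,  0.74223084]), 'ft_torque': array([-0.0191059 ,  0.01220721,  0.01048544]), 'grip_force': 0.0, 'finger_gap': 0.0855095828838236}
```

View pics/scene0.png

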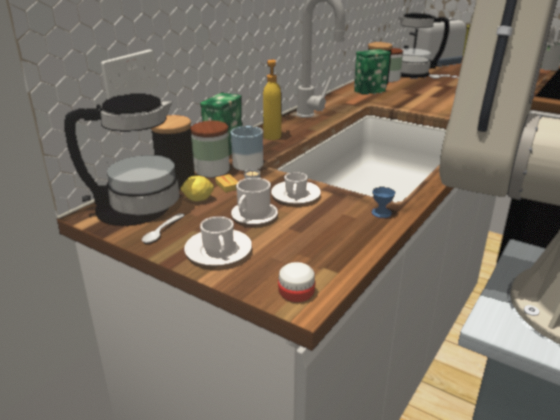

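View pics/side0.png

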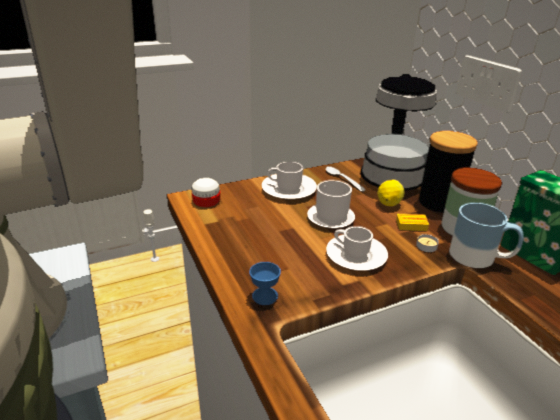

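Scene: medium cup (217,237) on the large saucer, large cup (254,197) on the small one, small cup (296,185) on the medium one, egg cup (383,203), timer (297,282). Side: the same cups at (290,177), (333,203), (357,243), egg cup (265,285), timer (206,192).

```bash
python3 - <<'E'
from h import *
P={'scene':dict(sl=(218,248),sm=(297,191.5),ss=(254,213),cm=(217,226),cl=(254,187),cs=(296,179),egg=(382,212),tim=(297,290)),
'side':dict(sl=(289,186),sm=(357,252),ss=(331,215),cm=(291,167),cl=(334,187),cs=(357,232),egg=(265,298),tim=(206,198))}
H=dict(sl=.012,sm=.012,ss=.011,cm=.06,cl=.07,cs=.05,egg=0.005,tim=.005)
for n in P:
    d=dict(np.load(f'pics/{n}0.npz'))
    for k,p in P[n].items(): print(n,k,onz(d,*p,H[k]).round(3))
im=cv2.imread('pics/scene0.png'); jm=cv2.imread('pics/side0.png')
a=cv2.resize(im[150:300,170:400],None,fx=2.4,fy=2.4,interpolation=2);b=cv2.resize(jm[130:310,180:410],None,fx=2.4,fy=2.4,interpolation=2)
cv2.imwrite('pics/crop0.png',np.hstack([a[:360,:390],b[:360,190:]])[:600,:800])
E
```

```text
scene sl [0.587 0.198 0.012]
scene sm [ 0.592 -0.083  0.012]
scene ss [0.613 0.051 0.011]
scene cm [0.585 0.199 0.06 ]
scene cl [0.613 0.048 0.07 ]
scene cs [ 0.586 -0.068  0.05 ]
scene egg [ 0.398 -0.112  0.005]
scene tim [0.402 0.216 0.005]
side sl [0.59  0.192 0.012]
side sm [ 0.594 -0.083  0.012]
side ss [0.616 0.048 0.011]
side cm [0.592 0.19  0.06 ]
side cl [0.622 0.056 0.07 ]
side cs [ 0.595 -0.074  0.05 ]
side egg [ 0.398 -0.122  0.005]
side tim [0.405 0.223 0.005]
```

carry_out(
  series=[
    {"travel":[0.6,1,0.2],"delta_rot":[0,0,0],"fingers":-1},
    {"travel":[0.6,1,0.2],"delta_rot":[0,0,0],"fingers":-1},
    {"travel":[0.6,1,0.2],"delta_rot":[0,0,0],"fingers":-1},
    {"travel":[0.6,1,0.2],"delta_rot":[0,0,0],"fingers":-1},
    {"travel":[0.6,1,0.2],"delta_rot":[0,0,0],"fingers":-1},
  ],
  squeeze=30,
)

```text
clock: 0.72
tcp_pos: [0.2035, -0.4344, 0.2561]
orientation: [-0.0, 0.994, 0.112, -0.0]
wrist_force: [0.7, -0.3, 1.2]
finger_gap: 0.0855
grip_force: 0.0
```

```bash
python3 - <<'E'
from h import *
c=save('wrist','w0'); print(np.round(c['hand_eye'],3),c['fx'],c['cx'],c['cy'],c.keys(),env.get_state()['clock'])
E
```

```text
[[-0.     0.96   0.281  0.071]
 [ 1.     0.001 -0.002  0.001]
 [-0.002  0.281 -0.96  -0.142]
 [ 0.     0.     0.     1.   ]] 292.14902041780704 279.7038209016813 209.12623349530196 dict_keys(['color', 'fx', 'fy', 'cx', 'cy', 'hand_eye']) 0.775
```

View pics/crop0.png

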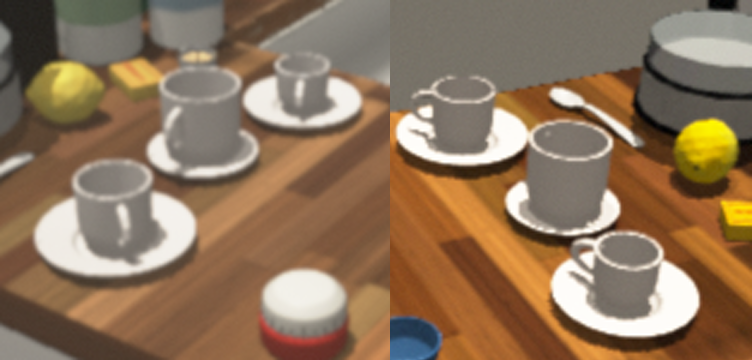

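Crop: medium cup (handle toward the scene camera), large cup (handle toward +y), small cup (handle toward robot and +y), each upright on a saucer.

carry_out(
  series=[
    {"travel":[0.6,0.95,0.1],"delta_rot":[0,0,0],"fingers":-1},
    {"travel":[0.6,0.95,0.1],"delta_rot":[0,0,0],"fingers":-1},
    {"travel":[0.6,0.95,0.1],"delta_rot":[0,0,0],"fingers":-1},
    {"travel":[0.6,0.95,0.1],"delta_rot":[0,0,0],"fingers":-1},
    {"travel":[0.6,0.95,0.1],"delta_rot":[0,0,0],"fingers":-1},
  ],
)

```text
clock: 1.4
tcp_pos: [0.2784, -0.3161, 0.2686]
orientation: [-0.0, 0.994, 0.112, -0.0]
wrist_force: [0.1, 0.1, 0.1]
finger_gap: 0.0857
grip_force: 0.0
```

carry_out(
  series=[
    {"travel":[0.6,0.95,0.1],"delta_rot":[0,0,0],"fingers":-1},
    {"travel":[0.6,0.95,0.1],"delta_rot":[0,0,0],"fingers":-1},
    {"travel":[0.6,0.95,0.1],"delta_rot":[0,0,0],"fingers":-1},
    {"travel":[0.6,0.95,0.1],"delta_rot":[0,0,0],"fingers":-1},
    {"travel":[0.6,0.95,0.1],"delta_rot":[0,0,0],"fingers":-1},
  ],
)

```text
clock: 2.02
tcp_pos: [0.3535, -0.1974, 0.2811]
orientation: [-0.0, 0.994, 0.112, -0.0]
wrist_force: [0.4, 0.0, -0.1]
finger_gap: 0.0855
grip_force: 0.0
```

carry_out(
  series=[
    {"travel":[0.6,0.95,0.1],"delta_rot":[0,0,0],"fingers":-1},
    {"travel":[0.6,0.95,0.1],"delta_rot":[0,0,0],"fingers":-1},
    {"travel":[0.6,0.95,0.1],"delta_rot":[0,0,0],"fingers":-1},
    {"travel":[0.6,0.95,0.1],"delta_rot":[0,0,0],"fingers":-1},
    {"travel":[0.6,0.95,0.1],"delta_rot":[0,0,0],"fingers":-1},
  ],
)

```text
clock: 2.65
tcp_pos: [0.4285, -0.0786, 0.2936]
orientation: [-0.0, 0.994, 0.112, -0.0]
wrist_force: [0.8, -0.9, -0.2]
finger_gap: 0.0852
grip_force: 0.0
```

```bash
cat >> h.py <<'E'
from scipy.spatial.transform import Rotation as R
def wrist(f):
    s=env.get_state(); c=save('wrist',f); T=np.eye(4); q=s['orientation']
    T[:3,:3]=R.from_quat([q[1],q[2],q[3],q[0]]).as_matrix(); T[:3,3]=s['tcp_pos']
    c['world_from_camera']=T@np.array(c['hand_eye']); np.savez(f'pics/{f}.npz',**c); return c
E
python3 -c "
from h import *
c=wrist('w1')"
```

carry_out(
  series=[
    {"travel":[0.6,0.95,0.1],"delta_rot":[0,0,0],"fingers":-1},
    {"travel":[0.6,0.95,0.1],"delta_rot":[0,0,0],"fingers":-1},
    {"travel":[0.6,0.95,0.1],"delta_rot":[0,0,0],"fingers":-1},
    {"travel":[0.6,0.95,0.1],"delta_rot":[0,0,0],"fingers":-1},
    {"travel":[0.6,0.95,0.1],"delta_rot":[0,0,0],"fingers":-1},
  ],
)

```text
clock: 3.32
tcp_pos: [0.5035, 0.0399, 0.306]
orientation: [0.0, 0.994, 0.112, -0.0]
wrist_force: [-0.7, -0.5, 0.6]
finger_gap: 0.0852
grip_force: 0.0
```

```bash
python3 -c "
from h import *
c=wrist('w2')
print(env.get_state()['joint_pos'].round(2))"
```

```text
[-0.08  0.17  0.04  1.44  0.    2.84]
```

View pics/w2.png

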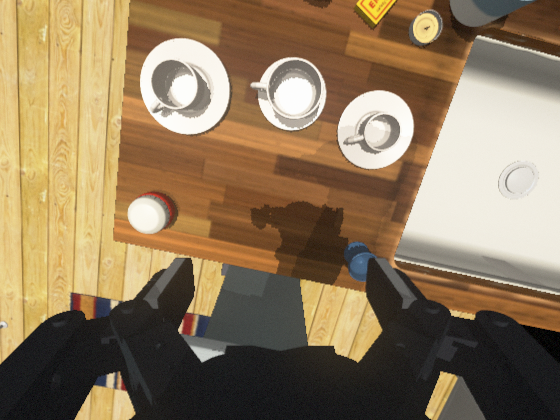

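Wrist view: large saucer (185,87) with the medium cup (180,88, handle to lower left), small saucer (292,95) with the large cup (handle to the left), medium saucer (375,130) with the small cup (handle to lower left), timer (150,213), egg cup (360,260).

```bash
cat >> h.py <<'E'
def tri(ps):
    A=np.zeros((3,3));b=np.zeros(3)
    for o,d in ps:
        d=d/np.linalg.norm(d);M=np.eye(3)-np.outer(d,d);A+=M;b+=M@o
    return np.linalg.solve(A,b)
def ransac(P,r0,tol=.0012,dr=.0025,n=3000,free=True,c0=None,cr=.03):
    """best circle of radius about r0 through the points"""
    g=np.random.default_rng(0);best=(0,None,None)
    for _ in range(n):
        p=P[g.choice(len(P),3,replace=False)]
        A=np.c_[2*p,np.ones(3)]
        if abs(np.linalg.det(A))<1e-9: continue
        s=np.linalg.solve(A,(p**2).sum(1));r=np.sqrt(max(s[2]+s[0]**2+s[1]**2,0))
        if abs(r-r0)>dr or (c0 is not None and np.hypot(*(s[:2]-c0))>cr): continue
        m=abs(np.hypot(*(P-s[:2]).T)-r)<tol
        if m.sum()>best[0]: best=(m.sum(),s[:2],m)
    if best[1] is None: return None
    p=P[best[2]];s=np.linalg.lstsq(np.c_[2*p,np.ones(len(p))],(p**2).sum(1),rcond=None)[0]
    return s[:2],np.sqrt(s[2]+s[0]**2+s[1]**2),best[0]
def pix(c,X):
    T=np.array(c['world_from_camera']);p=T[:3,:3].T@(np.asarray(X)-T[:3,3]);return c['cx']-c['fx']*p[0]/p[2],c['cy']+c['fy']*p[1]/p[2]
def circle(c,xy,z,r,tol=.0012,dr=.0025,cr=.02,mode='edge'):
    """circle of radius ~r at plane z near xy -> (centre,radius,inliers)"""
    im=np.ascontiguousarray(c['color'])
    if mode=='edge': e=cv2.Canny(cv2.cvtColor(im,cv2.COLOR_RGB2GRAY),60,150)
    else:
        h=cv2.cvtColor(im,cv2.COLOR_RGB2HSV);m=((h[...,1]<70)&(h[...,2]>90)).astype(np.uint8)
        e=m-cv2.erode(m,np.ones((3,3),np.uint8))
    v,u=np.nonzero(e);o,d0=ray(c,0,0)
    T=np.array(c['world_from_camera']);D=np.c_[(u-c['cx'])/c['fx'],-(v-c['cy'])/c['fy'],-np.ones(len(u))]@T[:3,:3].T
    P=T[:3,3]+D*((z-T[2,3])/D[:,2])[:,None];k=np.hypot(*(P[:,:2]-xy).T)<r+cr+.01
    return ransac(P[k][:,:2],r,tol,dr,c0=np.array(xy),cr=cr)
E
cat > m.py <<'E'
from h import *
import sys
items=dict(SL=((.588,.195),.0135,.062,'mask'),SM=((.593,-.083),.0125,.055,'mask'),SS=((.614,.05),.0115,.048,'mask'),
 CM=((.588,.195),.0595,.0295,'edge'),CL=((.617,.05),.0695,.034,'edge'),CS=((.59,-.07),.0495,.025,'edge'))
views={n:dict(np.load(f'pics/{n}.npz')) for n in sys.argv[1:]}
for k,(xy,z,r,m) in items.items():
    rs=[]
    for n,c in views.items():
        q=circle(c,xy,z,r,mode=m)
        if q is None: print(k,n,'none');continue
        print(k,n,q[0].round(4),round(q[1],4),q[2]); u=pix(c,[*q[0],z]);rs.append(ray(c,*u))
    if len(rs)>1: print('   tri',tri(rs).round(4))
E
python3 m.py w1 w2 scene0 side0
python3 - <<'E'
import cv2
im=cv2.imread('pics/w2.png')[30:180,135:420];cv2.imwrite('pics/c2.png',cv2.resize(im,None,fx=2.8,fy=2.8,interpolation=2))
E
```

```text
SL w1 [0.5903 0.1924] 0.0612 206
SL w2 [0.5901 0.1926] 0.0611 370
SL scene0 [0.5897 0.195 ] 0.0626 118
SL side0 [0.5907 0.1947] 0.0609 75
   tri [0.5904 0.1934 0.013 ]
SM w1 [ 0.5941 -0.082 ] 0.0542 352
SM w2 [ 0.5942 -0.082 ] 0.0541 306
SM scene0 [ 0.5953 -0.0801] 0.0568 58
SM side0 [ 0.5949 -0.0803] 0.0541 120
   tri [ 0.5946 -0.0813  0.0127]
SS w1 [0.6148 0.0464] 0.0474 181
SS w2 [0.6147 0.0466] 0.0472 275
SS scene0 [0.6145 0.0489] 0.0489 56
SS side0 [0.6158 0.0483] 0.0471 71
   tri [0.6151 0.0471 0.0112]
CM w1 [0.5907 0.1904] 0.0281 65
CM w2 [0.5891 0.1914] 0.0281 151
CM scene0 [0.5907 0.1942] 0.0314 62
CM side0 [0.5899 0.1935] 0.0311 41
   tri [0.5903 0.1924 0.0588]
CL w1 [0.6169 0.0477] 0.0343 88
CL w2 [0.6151 0.0457] 0.0326 168
CL scene0 [0.6187 0.0438] 0.0335 40
CL side0 [0.621  0.0542] 0.0362 48
   tri [0.6157 0.0468 0.0728]
CS w1 [ 0.5916 -0.0805] 0.0233 122
CS w2 [ 0.5927 -0.0792] 0.0235 112
CS scene0 [ 0.5922 -0.0767] 0.0258 23
CS side0 [ 0.5935 -0.0795] 0.0263 56
   tri [ 0.5929 -0.0796  0.0488]
```

View pics/c2.png

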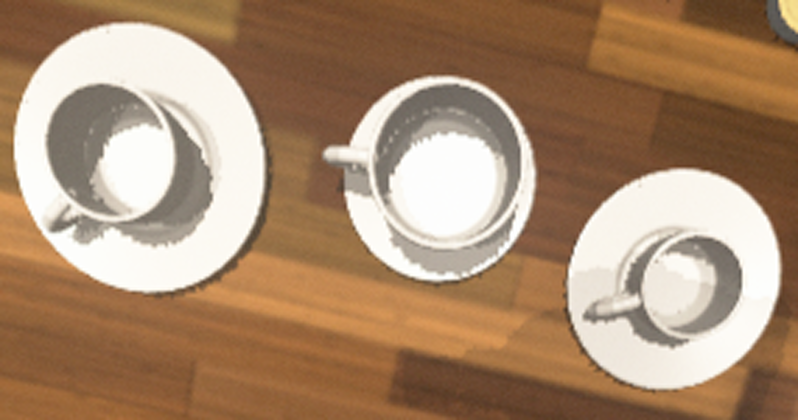

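Crop: rim circles of medium (112,150), large (445,162), small (690,285); handle tips at (55,225), (330,155), (590,312). Saucers and cups agree across the views.

```bash
python3 - <<'E'
from h import *
c=dict(np.load('pics/w2.npz'))
for k,p,z,o in(('M',(55,225),.036,(.5895,.192)),('L',(330,155),.05,(.6155,.0465)),('S',(590,312),.03,(.5925,-.0796))):
    X=onz(c,135+p[0]/2.8,30+p[1]/2.8,z)[:2]-o; print(k,np.hypot(*X).round(4),np.degrees(np.arctan2(X[1],X[0])).round(1))
E
```

```text
M 0.0472 141.9
L 0.0514 95.3
S 0.0445 119.9
```

carry_out(
  series=[
    {"travel":[0.3,0.02,-0.5],"delta_rot":[0,0,0.96],"fingers":-1},
    {"travel":[0.3,0.02,-0.5],"delta_rot":[0,0,0.96],"fingers":-1},
    {"travel":[0.3,0.02,-0.5],"delta_rot":[0,0,0.96],"fingers":-1},
    {"travel":[0.3,0.02,-0.5],"delta_rot":[0,0,0.96],"fingers":-1},
    {"travel":[0.3,0.02,-0.5],"delta_rot":[0,0,0.96],"fingers":-1},
  ],
)

```text
clock: 4.0
tcp_pos: [0.5406, 0.0413, 0.2429]
orientation: [-0.0, 0.938, 0.347, -0.0]
wrist_force: [-0.2, 0.0, -0.4]
finger_gap: 0.0855
grip_force: 0.0
```

carry_out(
  series=[
    {"travel":[0.3,0.02,-0.5],"delta_rot":[0,0,0.96],"fingers":-1},
    {"travel":[0.3,0.02,-0.5],"delta_rot":[0,0,0.96],"fingers":-1},
    {"travel":[0.3,0.02,-0.5],"delta_rot":[0,0,0.96],"fingers":-1},
    {"travel":[0.3,0.02,-0.5],"delta_rot":[0,0,0.96],"fingers":-1},
    {"travel":[0.3,0.02,-0.5],"delta_rot":[0,0,0.96],"fingers":-1},
  ],
)

```text
clock: 4.62
tcp_pos: [0.5781, 0.0438, 0.1804]
orientation: [-0.0, 0.829, 0.56, -0.0]
wrist_force: [-0.2, 0.3, -0.2]
finger_gap: 0.0852
grip_force: 0.0
```

carry_out(
  series=[
    {"travel":[0.3,0.02,-0.5],"delta_rot":[0,0,0.96],"fingers":-1},
    {"travel":[0.3,0.02,-0.5],"delta_rot":[0,0,0.96],"fingers":-1},
    {"travel":[0.3,0.02,-0.5],"delta_rot":[0,0,0.96],"fingers":-1},
    {"travel":[0.3,0,-0.5],"delta_rot":[0,0,0.96],"fingers":-1},
    {"travel":[0.28,0,-0.5],"delta_rot":[0,0,0.96],"fingers":-1},
  ],
)

```text
clock: 5.25
tcp_pos: [0.6151, 0.0452, 0.1179]
orientation: [-0.0, 0.672, 0.741, -0.0]
wrist_force: [-0.7, -1.0, 0.0]
finger_gap: 0.0854
grip_force: 0.0
```

```bash
python3 -c "
from h import *
c=wrist('w3')
print(circle(c,(.6155,.0465),.074,.034))
print(env.get_state()['joint_pos'].round(2))"
```

```text
(array([0.61606343, 0.04508532]), np.float64(0.032495112034531516), np.int64(356))
[-0.06  0.45 -0.04  1.08 -0.    1.41]
```

View pics/w3.png

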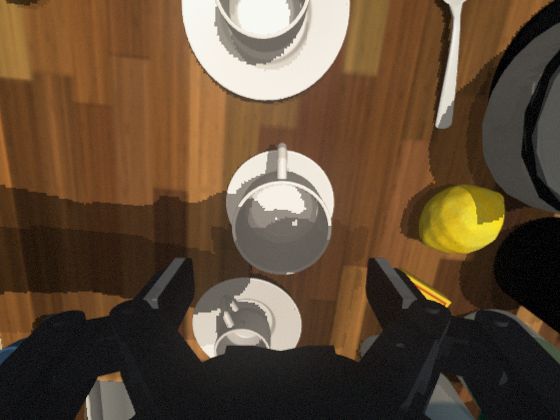

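Wrist view: the large cup's rim (282,225) sits midway between the fingers, handle straight up in the picture (282,160); aligned.

carry_out(
  series=[
    {"travel":[0,0,-0.8],"delta_rot":[0,0,0],"fingers":-1},
    {"travel":[0,0,-0.8],"delta_rot":[0,0,0],"fingers":-1},
    {"travel":[0,0,-0.8],"delta_rot":[0,0,0],"fingers":-1},
    {"travel":[0,0,-0.8],"delta_rot":[0,0,0],"fingers":-1},
    {"travel":[0.04,0,-0.55],"delta_rot":[0,0,0],"fingers":-1},
  ],
)

```text
clock: 5.92
tcp_pos: [0.6154, 0.0455, 0.024]
orientation: [-0.001, 0.674, 0.739, -0.001]
wrist_force: [-0.6, -0.6, 0.4]
finger_gap: 0.0857
grip_force: 0.0
```

carry_out(
  series=[
    {"travel":[0,0,0],"delta_rot":[0,0,0],"fingers":1},
    {"travel":[0,0,0],"delta_rot":[0,0,0],"fingers":1},
    {"travel":[0,0,0],"delta_rot":[0,0,0],"fingers":1},
    {"travel":[0,0,0],"delta_rot":[0,0,0],"fingers":1},
    {"travel":[0,0,0],"delta_rot":[0,0,0],"fingers":1},
  ],
  squeeze=40,
)

```text
clock: 6.55
tcp_pos: [0.6163, 0.0459, 0.0253]
orientation: [0.0, 0.673, 0.74, 0.0]
wrist_force: [0.2, -0.0, -1.3]
finger_gap: 0.0654
grip_force: 44.9
```

carry_out(
  series=[
    {"travel":[0,0,0.2],"delta_rot":[0,0,0],"fingers":1},
    {"travel":[0,0,0.4],"delta_rot":[0,0,0],"fingers":1},
    {"travel":[0,0,0.5],"delta_rot":[0,0,0],"fingers":1},
    {"travel":[-0.3,0,0.5],"delta_rot":[0,0,0],"fingers":1},
    {"travel":[-0.5,0,0.2],"delta_rot":[0,0,0],"fingers":1},
  ],
)

```text
clock: 7.18
tcp_pos: [0.5964, 0.0459, 0.0716]
orientation: [0.001, 0.673, 0.74, 0.001]
wrist_force: [-1.1, 0.7, -1.4]
finger_gap: 0.0656
grip_force: 45.0
```

carry_out(
  series=[
    {"travel":[-0.7,0,0],"delta_rot":[0,0,0],"fingers":1},
    {"travel":[-0.7,0,0],"delta_rot":[0,0,0],"fingers":1},
    {"travel":[-0.7,0,0],"delta_rot":[0,0,0],"fingers":1},
    {"travel":[-0.7,0,0],"delta_rot":[0,0,0],"fingers":1},
    {"travel":[-0.7,0,0],"delta_rot":[0,0,0],"fingers":1},
  ],
)

```text
clock: 7.8
tcp_pos: [0.5069, 0.046, 0.0702]
orientation: [-0.0, 0.673, 0.74, -0.0]
wrist_force: [-0.4, 0.7, -0.8]
finger_gap: 0.0657
grip_force: 45.0
```

carry_out(
  series=[
    {"travel":[-0.7,0,0],"delta_rot":[0,0,0],"fingers":1},
    {"travel":[-0.7,0,0],"delta_rot":[0,0,0],"fingers":1},
    {"travel":[-0.7,0,0],"delta_rot":[0,0,0],"fingers":1},
    {"travel":[-0.7,0,0],"delta_rot":[0,0,0],"fingers":1},
    {"travel":[-0.3,0,0],"delta_rot":[0,0,0],"fingers":1},
  ],
)

```text
clock: 8.43
tcp_pos: [0.4292, 0.0461, 0.0701]
orientation: [-0.0, 0.673, 0.74, -0.0]
wrist_force: [-0.0, -0.3, -1.5]
finger_gap: 0.0653
grip_force: 45.0
```

```bash
python3 -c "
from h import *
print(env.get_state()['joint_pos'].round(2))
c=save('side','s1')['color'][:,:,::-1];d=save('scene','sc1')['color'][:,:,::-1]
cv2.imwrite('pics/c3.png',np.hstack([cv2.resize(c[130:330,150:400],None,fx=1.6,fy=1.6),cv2.resize(d[130:330,160:410],None,fx=1.6,fy=1.6)]))"
```

```text
[-0.08  0.16 -0.57  0.83 -0.    1.4 ]
```

View pics/c3.png

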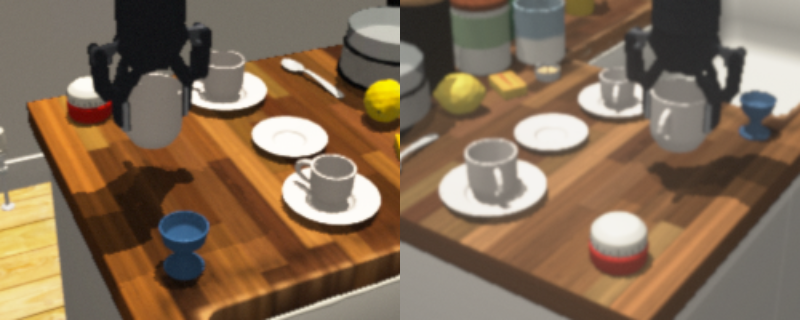

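The large cup hangs upright in the gripper over the bare front (side crop (155,110), scene crop (680,110)); the small saucer stays put and is empty.

carry_out(
  series=[
    {"travel":[0,0,-0.6],"delta_rot":[0,0,0],"fingers":1},
    {"travel":[0,0,-0.6],"delta_rot":[0,0,0],"fingers":1},
    {"travel":[0,0,-0.5],"delta_rot":[0,0,0],"fingers":1},
    {"travel":[0,0,-0.25],"delta_rot":[0,0,0],"fingers":1},
    {"travel":[0,0,-0.1],"delta_rot":[0,0,0],"fingers":1},
  ],
)

```text
clock: 9.15
tcp_pos: [0.4312, 0.0459, 0.0185]
orientation: [-0.0, 0.673, 0.74, -0.0]
wrist_force: [0.2, -0.5, -1.8]
finger_gap: 0.0655
grip_force: 45.0
```

carry_out(
  series=[
    {"travel":[0,0,-0.03],"delta_rot":[0,0,0],"fingers":1},
    {"travel":[0,0,-0.03],"delta_rot":[0,0,0],"fingers":1},
  ],
)

```text
clock: 9.4
tcp_pos: [0.4315, 0.0459, 0.0176]
orientation: [0.0, 0.673, 0.74, 0.0]
wrist_force: [0.2, -0.9, -1.3]
finger_gap: 0.0658
grip_force: 45.0
```

carry_out(
  series=[
    {"travel":[0,0,-0.03],"delta_rot":[0,0,0],"fingers":1},
    {"travel":[0,0,-0.03],"delta_rot":[0,0,0],"fingers":1},
  ],
)

```text
clock: 9.65
tcp_pos: [0.4315, 0.0459, 0.0167]
orientation: [0.0, 0.673, 0.74, 0.0]
wrist_force: [-3.1, 0.3, 14.5]
finger_gap: 0.0655
grip_force: 45.8
```

carry_out(
  series=[
    {"travel":[0,0,-0.03],"delta_rot":[0,0,0],"fingers":1},
    {"travel":[0,0,0],"delta_rot":[0,0,0],"fingers":1},
  ],
)

```text
clock: 9.9
tcp_pos: [0.4315, 0.0459, 0.0167]
orientation: [0.001, 0.673, 0.74, 0.0]
wrist_force: [-4.5, 0.5, 15.9]
finger_gap: 0.0654
grip_force: 45.7
```

carry_out(
  series=[
    {"travel":[0,0,0],"delta_rot":[0,0,0],"fingers":-1},
    {"travel":[0,0,0],"delta_rot":[0,0,0],"fingers":-1},
    {"travel":[0,0,0],"delta_rot":[0,0,0],"fingers":-1},
    {"travel":[0,0,0.2],"delta_rot":[0,0,0],"fingers":-1},
    {"travel":[0,0,0.8],"delta_rot":[0,0,0],"fingers":-1},
  ],
)

```text
clock: 10.52
tcp_pos: [0.43, 0.046, 0.0396]
orientation: [-0.001, 0.673, 0.74, -0.001]
wrist_force: [-0.9, 0.6, -0.1]
finger_gap: 0.0854
grip_force: 0.0
```

carry_out(
  series=[
    {"travel":[0,0,1],"delta_rot":[0,0,0],"fingers":-1},
    {"travel":[0,0,1],"delta_rot":[0,0,0],"fingers":-1},
    {"travel":[0.5,0,0.8],"delta_rot":[0,0,0.5],"fingers":-1},
    {"travel":[0.8,-0.7,0],"delta_rot":[0,0,0.8],"fingers":-1},
    {"travel":[0.8,-0.7,0],"delta_rot":[0,0,0.8],"fingers":-1},
  ],
)

```text
clock: 11.15
tcp_pos: [0.4845, 0.0106, 0.1108]
orientation: [0.001, 0.591, 0.807, 0.0]
wrist_force: [0.4, 0.7, 0.5]
finger_gap: 0.0855
grip_force: 0.0
```

carry_out(
  series=[
    {"travel":[0.9,-0.7,0],"delta_rot":[0,0,0.8],"fingers":-1},
    {"travel":[0.9,-0.7,0],"delta_rot":[0,0,0.8],"fingers":-1},
    {"travel":[0.9,-0.7,0],"delta_rot":[0,0,0.6],"fingers":-1},
    {"travel":[0.9,-0.7,0],"delta_rot":[0,0,0],"fingers":-1},
    {"travel":[0.7,-0.8,0],"delta_rot":[0,0,0],"fingers":-1},
  ],
)

```text
clock: 11.78
tcp_pos: [0.592, -0.0796, 0.1101]
orientation: [-0.0, 0.5, 0.866, 0.0]
wrist_force: [-0.1, 0.1, 0.3]
finger_gap: 0.086
grip_force: 0.0
```

```bash
python3 -c "
from h import *
c=wrist('w4')
print(circle(c,(.5925,-.0796),.0495,.025), circle(c,(.5925,-.0796),.0495,.025,dr=.001))
print(env.get_state()['tcp_pos'],env.get_state()['joint_pos'].round(2))"
```

```text
(array([ 0.59254134, -0.08006339]), np.float64(0.023099977347159368), np.int64(183)) (array([ 0.59332961, -0.08009652]), np.float64(0.024562001583174453), np.int64(161))
[ 0.59432925 -0.08236127  0.1101161 ] [-0.27  0.42 -0.1   1.05 -0.    0.78]
```

View pics/w4.png

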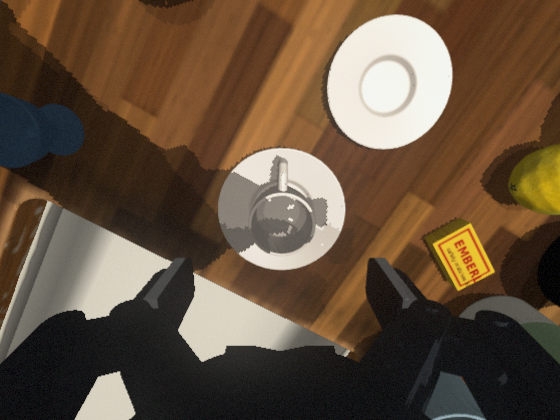

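Wrist view: small cup (281,222) midway between the fingers, handle up (283,175); the empty small saucer at (388,85).

carry_out(
  series=[
    {"travel":[-0.05,0.09,-0.8],"delta_rot":[0,0,0],"fingers":-1},
    {"travel":[0,0,-0.8],"delta_rot":[0,0,0],"fingers":-1},
    {"travel":[0,0,-0.8],"delta_rot":[0,0,0],"fingers":-1},
    {"travel":[0,0,-0.8],"delta_rot":[0,0,0],"fingers":-1},
    {"travel":[0,0,-0.6],"delta_rot":[0,0,0],"fingers":-1},
  ],
)

```text
clock: 12.45
tcp_pos: [0.5894, -0.0766, 0.0142]
orientation: [-0.0, 0.5, 0.866, -0.0]
wrist_force: [-0.4, -0.4, -0.1]
finger_gap: 0.0855
grip_force: 0.0
```

carry_out(
  series=[
    {"travel":[0,0,0],"delta_rot":[0,0,0],"fingers":1},
    {"travel":[0,0,0],"delta_rot":[0,0,0],"fingers":1},
    {"travel":[0,0,0],"delta_rot":[0,0,0],"fingers":1},
    {"travel":[0,0,0],"delta_rot":[0,0,0],"fingers":1},
    {"travel":[0,0,0],"delta_rot":[0,0,0],"fingers":1},
  ],
)

```text
clock: 13.08
tcp_pos: [0.5908, -0.077, 0.016]
orientation: [0.001, 0.5, 0.866, 0.0]
wrist_force: [1.0, 0.0, 4.0]
finger_gap: 0.0474
grip_force: 41.5
```

```bash
python3 -c "
from h import *
c=dict(np.load('pics/w4.npz'))
print(circle(c,(.615,.047),.0115,.048,mode='mask'),circle(c,(.615,.047),.008,.019,mode='edge'),circle(c,(.615,.047),.0035,.019,mode='edge'))
for n in('sc1','s1'):
  d=dict(np.load(f'pics/{n}.npz'));print(circle(d,(.615,.047),.008,.019))"
```

```text
(array([0.61465402, 0.04705131]), np.float64(0.047326728080944874), np.int64(522)) (array([0.61355577, 0.04563093]), np.float64(0.01892444188631428), np.int64(188)) (array([0.61471358, 0.04710767]), np.float64(0.019121224475486052), np.int64(184))
None
None
```

carry_out(
  series=[
    {"travel":[0,0,0.2],"delta_rot":[0,0,0],"fingers":1},
    {"travel":[0,0,0.4],"delta_rot":[0,0,0],"fingers":1},
    {"travel":[0,0,0.6],"delta_rot":[0,0,0],"fingers":1},
    {"travel":[0,0.3,0.4],"delta_rot":[0,0,0],"fingers":1},
    {"travel":[0.1,0.6,0],"delta_rot":[0,0,0],"fingers":1},
  ],
)

```text
clock: 13.7
tcp_pos: [0.5934, -0.0542, 0.0566]
orientation: [0.001, 0.5, 0.866, 0.0]
wrist_force: [0.1, 0.7, -1.6]
finger_gap: 0.0476
grip_force: 41.2
```

carry_out(
  series=[
    {"travel":[0.15,0.8,0],"delta_rot":[0,0,0],"fingers":1},
    {"travel":[0.15,0.8,0],"delta_rot":[0,0,0],"fingers":1},
    {"travel":[0.15,0.8,0],"delta_rot":[0,0,0],"fingers":1},
    {"travel":[0.15,0.8,0],"delta_rot":[0,0,0],"fingers":1},
    {"travel":[0.15,0.8,0],"delta_rot":[0,0,0],"fingers":1},
  ],
)

```text
clock: 14.32
tcp_pos: [0.6113, 0.0472, 0.0549]
orientation: [-0.0, 0.5, 0.866, -0.0]
wrist_force: [-0.2, 0.5, -1.0]
finger_gap: 0.0477
grip_force: 41.2
```

carry_out(
  series=[
    {"travel":[0.05,0.15,0],"delta_rot":[0,0,0],"fingers":1},
    {"travel":[0,0,0],"delta_rot":[0,0,0],"fingers":1},
    {"travel":[0,0,0],"delta_rot":[0,0,0],"fingers":1},
  ],
)

```text
clock: 14.7
tcp_pos: [0.6123, 0.0488, 0.055]
orientation: [0.0, 0.5, 0.866, -0.0]
wrist_force: [0.1, 0.8, -1.2]
finger_gap: 0.0474
grip_force: 41.3
```

```bash
python3 -c "
from h import *
s=env.get_state();print(s['tcp_pos'].round(4))
c=wrist('w5'); t=s['tcp_pos'];z=t[2]-.016+.0495
print(circle(c,t[:2],z,.025),circle(c,t[:2],z,.0225),circle(c,(.615,.047),.0115,.048,mode='mask'))"
```

```text
[0.6123 0.0488 0.055 ]
(array([0.61398436, 0.04527758]), np.float64(0.024404991424812852), np.int64(357)) (array([0.61344943, 0.04524052]), np.float64(0.02422665463422947), np.int64(356)) (array([0.61476946, 0.04678779]), np.float64(0.04767242204097345), np.int64(412))
```

View pics/w5.png

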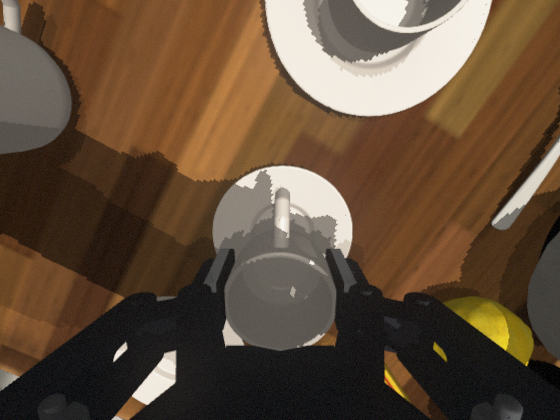

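Wrist view: small cup held upright at (280,300), the small saucer just beyond it at (283,230); measured offset 1 mm / 1.5 mm, which I correct.

carry_out(
  series=[
    {"travel":[0.04,0.06,-0.3],"delta_rot":[0,0,0],"fingers":1},
    {"travel":[0,0,-0.5],"delta_rot":[0,0,0],"fingers":1},
    {"travel":[0,0,-0.4],"delta_rot":[0,0,0],"fingers":1},
    {"travel":[0,0,-0.2],"delta_rot":[0,0,0],"fingers":1},
    {"travel":[0,0,-0.06],"delta_rot":[0,0,0],"fingers":1},
  ],
)

```text
clock: 15.38
tcp_pos: [0.613, 0.0509, 0.0179]
orientation: [-0.0, 0.5, 0.866, -0.0]
wrist_force: [0.1, 1.2, -1.3]
finger_gap: 0.0478
grip_force: 41.2
```

carry_out(
  series=[
    {"travel":[0,0,-0.04],"delta_rot":[0,0,0],"fingers":1},
    {"travel":[0,0,-0.03],"delta_rot":[0,0,0],"fingers":1},
  ],
)

```text
clock: 15.62
tcp_pos: [0.6137, 0.0509, 0.0171]
orientation: [0.0, 0.5, 0.866, 0.0]
wrist_force: [0.6, -0.4, -1.1]
finger_gap: 0.0474
grip_force: 41.2
```

carry_out(
  series=[
    {"travel":[0,0,-0.03],"delta_rot":[0,0,0],"fingers":1},
    {"travel":[0,0,-0.03],"delta_rot":[0,0,0],"fingers":1},
  ],
)

```text
clock: 15.88
tcp_pos: [0.6138, 0.0509, 0.016]
orientation: [0.0, 0.5, 0.866, 0.0]
wrist_force: [-2.0, 0.7, 6.0]
finger_gap: 0.0476
grip_force: 41.6
```

carry_out(
  series=[
    {"travel":[0,0,-0.03],"delta_rot":[0,0,0],"fingers":1},
  ],
)

```text
clock: 16.0
tcp_pos: [0.6138, 0.0508, 0.0159]
orientation: [0.001, 0.5, 0.866, 0.0]
wrist_force: [-2.5, -0.4, 11.0]
finger_gap: 0.0478
grip_force: 41.8
```

carry_out(
  series=[
    {"travel":[0,0,0],"delta_rot":[0,0,0],"fingers":-1},
    {"travel":[0,0,0],"delta_rot":[0,0,0],"fingers":-1},
    {"travel":[0,0,0],"delta_rot":[0,0,0],"fingers":-1},
    {"travel":[0,0,0.2],"delta_rot":[0,0,0],"fingers":-1},
    {"travel":[0,0,0.8],"delta_rot":[0,0,0],"fingers":-1},
  ],
)

```text
clock: 16.62
tcp_pos: [0.6122, 0.051, 0.0387]
orientation: [-0.001, 0.5, 0.866, -0.001]
wrist_force: [0.1, -0.5, 0.5]
finger_gap: 0.0858
grip_force: 0.0
```

carry_out(
  series=[
    {"travel":[0,0,1],"delta_rot":[0,0,0],"fingers":-1},
    {"travel":[0,0,1],"delta_rot":[0,0,0],"fingers":-1},
    {"travel":[-0.1,0.7,0.8],"delta_rot":[0,0,0.6],"fingers":-1},
    {"travel":[-0.15,0.8,0],"delta_rot":[0,0,0.6],"fingers":-1},
    {"travel":[-0.15,0.9,0],"delta_rot":[0,0,0.7],"fingers":-1},
  ],
)

```text
clock: 17.25
tcp_pos: [0.6027, 0.1121, 0.1089]
orientation: [-0.0, 0.414, 0.91, -0.0]
wrist_force: [0.6, 0.2, -0.4]
finger_gap: 0.0854
grip_force: 0.0
```

carry_out(
  series=[
    {"travel":[-0.15,0.9,0],"delta_rot":[0,0,0.7],"fingers":-1},
    {"travel":[-0.15,0.9,0],"delta_rot":[0,0,0.7],"fingers":-1},
    {"travel":[-0.15,0.9,0],"delta_rot":[0,0,0.5],"fingers":-1},
    {"travel":[-0.1,0.55,0],"delta_rot":[0,0,0],"fingers":-1},
    {"travel":[0,0,0],"delta_rot":[0,0,0],"fingers":-1},
  ],
)

```text
clock: 17.88
tcp_pos: [0.5894, 0.1934, 0.1095]
orientation: [0.0, 0.327, 0.945, -0.0]
wrist_force: [-0.2, -0.2, 0.4]
finger_gap: 0.0854
grip_force: 0.0
```

```bash
python3 -c "
from h import *
s=env.get_state();print(s['tcp_pos'].round(4))
c=wrist('w6')
print(circle(c,(.59,.192),.0595,.0295),circle(c,(.59,.192),.0595,.0265,dr=.001))
print(s['joint_pos'].round(2))
d=save('scene','sc2')['color'][:,:,::-1]
cv2.imwrite('pics/c4.png',np.hstack([cv2.resize(c['color'][:,:,::-1],(440,330)),cv2.resize(d[130:300,160:345],(360,330))]))"
```

```text
[0.5894 0.1934 0.1095]
(array([0.5883879 , 0.19374466]), np.float64(0.02836170533773883), np.int64(291)) (array([0.58919495, 0.19349594]), np.float64(0.02743974002005656), np.int64(238))
[ 0.19  0.46 -0.04  1.07 -0.    0.85]
```

View pics/c4.png

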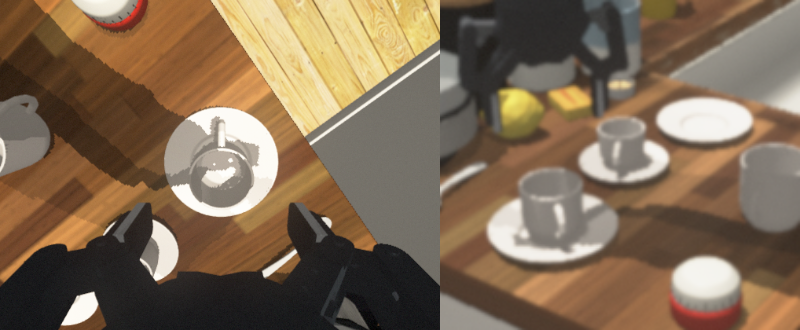

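Left: medium cup (221,178) between the fingers, handle up. Right: small cup upright on the small saucer (622,150), large cup standing aside (775,185), medium saucer empty (705,120).

carry_out(
  series=[
    {"travel":[0,0,-0.8],"delta_rot":[0,0,0],"fingers":-1},
    {"travel":[0,0,-0.8],"delta_rot":[0,0,0],"fingers":-1},
    {"travel":[0,0,-0.8],"delta_rot":[0,0,0],"fingers":-1},
    {"travel":[0,0,-0.8],"delta_rot":[0,0,0],"fingers":-1},
    {"travel":[0,0,-0.5],"delta_rot":[0,0,0],"fingers":-1},
  ],
)

```text
clock: 18.6
tcp_pos: [0.5895, 0.1911, 0.0161]
orientation: [-0.0, 0.328, 0.945, -0.0]
wrist_force: [-0.0, 0.5, 0.1]
finger_gap: 0.0854
grip_force: 0.0
```

carry_out(
  series=[
    {"travel":[0,0,0],"delta_rot":[0,0,0],"fingers":1},
    {"travel":[0,0,0],"delta_rot":[0,0,0],"fingers":1},
    {"travel":[0,0,0],"delta_rot":[0,0,0],"fingers":1},
    {"travel":[0,0,0],"delta_rot":[0,0,0],"fingers":1},
    {"travel":[0,0,0],"delta_rot":[0,0,0],"fingers":1},
  ],
)

```text
clock: 19.23
tcp_pos: [0.5901, 0.1923, 0.0177]
orientation: [0.0, 0.327, 0.945, 0.0]
wrist_force: [-0.4, 0.1, 2.3]
finger_gap: 0.0567
grip_force: 42.9
```

carry_out(
  series=[
    {"travel":[0,0,0.2],"delta_rot":[0,0,0],"fingers":1},
    {"travel":[0,0,0.5],"delta_rot":[0,0,0],"fingers":1},
    {"travel":[0,0,0.8],"delta_rot":[0,0,0],"fingers":1},
    {"travel":[0,0,0.8],"delta_rot":[0,0,0],"fingers":1},
    {"travel":[0,-0.4,0.8],"delta_rot":[0,0,0],"fingers":1},
  ],
)

```text
clock: 19.85
tcp_pos: [0.5897, 0.1826, 0.0961]
orientation: [0.0, 0.327, 0.945, 0.0]
wrist_force: [0.7, -0.8, -1.3]
finger_gap: 0.0569
grip_force: 42.7
```

carry_out(
  series=[
    {"travel":[0,-0.7,0.3],"delta_rot":[0,0,0],"fingers":1},
    {"travel":[0,-0.9,0],"delta_rot":[0,0,0],"fingers":1},
    {"travel":[0,-0.9,0],"delta_rot":[0,0,0],"fingers":1},
    {"travel":[0,-0.9,0],"delta_rot":[0,0,0],"fingers":1},
    {"travel":[0,-0.9,0],"delta_rot":[0,0,0],"fingers":1},
  ],
)

```text
clock: 20.48
tcp_pos: [0.5888, 0.0725, 0.101]
orientation: [-0.001, 0.328, 0.945, -0.0]
wrist_force: [0.4, -0.1, -0.3]
finger_gap: 0.0569
grip_force: 42.7
```

carry_out(
  series=[
    {"travel":[0.1,-0.9,0],"delta_rot":[0,0,0],"fingers":1},
    {"travel":[0.1,-0.9,0],"delta_rot":[0,0,0],"fingers":1},
    {"travel":[0,-0.9,0],"delta_rot":[0,0,0],"fingers":1},
    {"travel":[0,-0.9,0],"delta_rot":[0,0,0],"fingers":1},
    {"travel":[0,-0.9,0],"delta_rot":[0,0,0],"fingers":1},
  ],
)

```text
clock: 21.1
tcp_pos: [0.5936, -0.0399, 0.101]
orientation: [-0.001, 0.328, 0.945, -0.0]
wrist_force: [-0.3, -0.1, -1.2]
finger_gap: 0.0571
grip_force: 42.7
```

carry_out(
  series=[
    {"travel":[0,-0.9,-0.3],"delta_rot":[0,0,0],"fingers":1},
    {"travel":[0,-0.8,-0.6],"delta_rot":[0,0,0],"fingers":1},
    {"travel":[0,-0.1,-0.6],"delta_rot":[0,0,0],"fingers":1},
    {"travel":[0,0,-0.3],"delta_rot":[0,0,0],"fingers":1},
    {"travel":[0,0,0],"delta_rot":[0,0,0],"fingers":1},
  ],
)

```text
clock: 21.72
tcp_pos: [0.5938, -0.0818, 0.0558]
orientation: [-0.001, 0.327, 0.945, 0.0]
wrist_force: [-0.2, -0.2, -0.4]
finger_gap: 0.0572
grip_force: 42.8
```

```bash
python3 -c "
from h import *
s=env.get_state();t=s['tcp_pos'];print(t.round(4))
c=wrist('w7'); z=t[2]-.0177+.0595
print(circle(c,t[:2],z,.0295),circle(c,t[:2],z,.0265,dr=.001),circle(c,(.5945,-.0815),.0125,.055,mode='mask'))"
```

```text
[ 0.5938 -0.0818  0.0558]
(array([ 0.5929261 , -0.08143416]), np.float64(0.029306848422422538), np.int64(409)) (array([ 0.59011396, -0.08137776]), np.float64(0.027145245985091035), np.int64(297)) (array([ 0.59414757, -0.08156064]), np.float64(0.05443941895759822), np.int64(406))
```

View pics/w7.png

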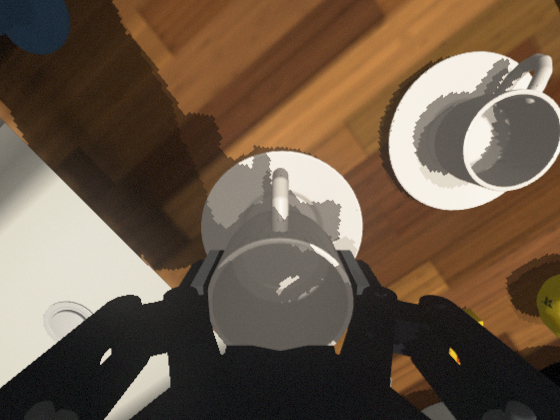

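Wrist view: medium cup upright at (281,290) over the medium saucer (282,215), small cup beside it at (515,140) on its saucer; offset about 1 mm in x.

carry_out(
  series=[
    {"travel":[0.06,0,-0.3],"delta_rot":[0,0,0],"fingers":1},
    {"travel":[0,0,-0.5],"delta_rot":[0,0,0],"fingers":1},
    {"travel":[0,0,-0.4],"delta_rot":[0,0,0],"fingers":1},
    {"travel":[0,0,-0.18],"delta_rot":[0,0,0],"fingers":1},
    {"travel":[0,0,-0.06],"delta_rot":[0,0,0],"fingers":1},
  ],
)

```text
clock: 22.4
tcp_pos: [0.5959, -0.0828, 0.0205]
orientation: [-0.0, 0.327, 0.945, 0.0]
wrist_force: [0.5, -0.1, -1.6]
finger_gap: 0.0569
grip_force: 42.8
```

carry_out(
  series=[
    {"travel":[0,0,-0.04],"delta_rot":[0,0,0],"fingers":1},
    {"travel":[0,0,-0.03],"delta_rot":[0,0,0],"fingers":1},
  ],
)

```text
clock: 22.65
tcp_pos: [0.5964, -0.0829, 0.0196]
orientation: [0.0, 0.327, 0.945, 0.0]
wrist_force: [-0.6, -0.5, -0.2]
finger_gap: 0.0569
grip_force: 42.8
```

carry_out(
  series=[
    {"travel":[0,0,-0.03],"delta_rot":[0,0,0],"fingers":1},
    {"travel":[0,0,-0.03],"delta_rot":[0,0,0],"fingers":1},
  ],
)

```text
clock: 22.9
tcp_pos: [0.5963, -0.0829, 0.0179]
orientation: [0.0, 0.327, 0.945, 0.0]
wrist_force: [0.5, -0.3, -0.6]
finger_gap: 0.0566
grip_force: 42.8
```

carry_out(
  series=[
    {"travel":[0,0,-0.03],"delta_rot":[0,0,0],"fingers":1},
    {"travel":[0,0,0],"delta_rot":[0,0,0],"fingers":1},
  ],
)

```text
clock: 23.15
tcp_pos: [0.5963, -0.0829, 0.0177]
orientation: [0.0, 0.327, 0.945, -0.0]
wrist_force: [-0.8, 0.4, 3.4]
finger_gap: 0.0569
grip_force: 43.0
```

carry_out(
  series=[
    {"travel":[0,0,0],"delta_rot":[0,0,0],"fingers":-1},
    {"travel":[0,0,0],"delta_rot":[0,0,0],"fingers":-1},
    {"travel":[0,0,0],"delta_rot":[0,0,0],"fingers":-1},
    {"travel":[0,0,0.2],"delta_rot":[0,0,0],"fingers":-1},
    {"travel":[0,0,0.8],"delta_rot":[0,0,0],"fingers":-1},
  ],
)

```text
clock: 23.78
tcp_pos: [0.595, -0.0825, 0.0413]
orientation: [-0.001, 0.327, 0.945, -0.0]
wrist_force: [-0.5, 0.7, 0.8]
finger_gap: 0.0855
grip_force: 0.0
```

carry_out(
  series=[
    {"travel":[0,0,1],"delta_rot":[0,0,0],"fingers":-1},
    {"travel":[0,0,1],"delta_rot":[0,0,0],"fingers":-1},
    {"travel":[-0.4,0.3,1],"delta_rot":[0,0,-0.8],"fingers":-1},
    {"travel":[-0.7,0.6,0],"delta_rot":[0,0,-0.8],"fingers":-1},
    {"travel":[-0.7,0.6,0],"delta_rot":[0,0,-0.8],"fingers":-1},
  ],
)

```text
clock: 24.4
tcp_pos: [0.5512, -0.0451, 0.1179]
orientation: [0.001, 0.439, 0.898, 0.0]
wrist_force: [1.0, -0.7, -0.1]
finger_gap: 0.0853
grip_force: 0.0
```

carry_out(
  series=[
    {"travel":[-0.8,0.6,0],"delta_rot":[0,0,-0.8],"fingers":-1},
    {"travel":[-0.8,0.6,0],"delta_rot":[0,0,-0.8],"fingers":-1},
    {"travel":[-0.8,0.6,0],"delta_rot":[0,0,-0.8],"fingers":-1},
    {"travel":[-0.8,0.6,0],"delta_rot":[0,0,-0.8],"fingers":-1},
    {"travel":[-0.8,0.6,0],"delta_rot":[0,0,-0.8],"fingers":-1},
  ],
)

```text
clock: 25.02
tcp_pos: [0.4506, 0.0301, 0.1175]
orientation: [0.0, 0.609, 0.793, 0.0]
wrist_force: [0.3, 0.1, -0.6]
finger_gap: 0.0852
grip_force: 0.0
```

carry_out(
  series=[
    {"travel":[-0.6,0.5,0],"delta_rot":[0,0,-0.8],"fingers":-1},
    {"travel":[-0.2,0.16,0],"delta_rot":[0,0,-0.9],"fingers":-1},
    {"travel":[0,0,0],"delta_rot":[0,0,0],"fingers":-1},
    {"travel":[0,0,0],"delta_rot":[0,0,0],"fingers":-1},
  ],
)

```text
clock: 25.52
tcp_pos: [0.4317, 0.046, 0.1174]
orientation: [0.0, 0.673, 0.74, 0.0]
wrist_force: [-0.5, -0.8, 0.4]
finger_gap: 0.085
grip_force: 0.0
```

```bash
python3 -c "
from h import *
s=env.get_state();print(s['tcp_pos'].round(4))
c=wrist('w8')
print(circle(c,(.4315,.046),.066,.034),circle(c,(.4315,.046),.066,.031,dr=.001))
d=save('scene','sc3')['color'][:,:,::-1]
cv2.imwrite('pics/c5.png',np.hstack([cv2.resize(c['color'][:,:,::-1],(440,330)),cv2.resize(d[130:300,160:345],(360,330))]))"
```

```text
[0.4317 0.046  0.1174]
(array([0.43168868, 0.04658519]), np.float64(0.033569028739349985), np.int64(330)) (array([0.4320243 , 0.04426229]), np.float64(0.03196466693148164), np.int64(219))
```

View pics/c5.png

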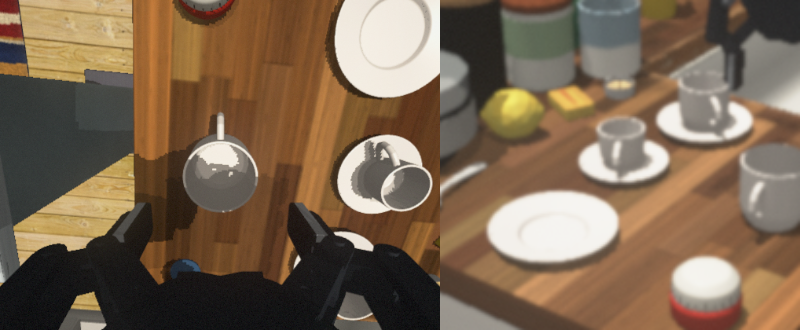

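Left: large cup (220,175) centred between the fingers. Right: medium cup on the medium saucer (705,110), small on small (622,150), large saucer empty (553,228).

carry_out(
  series=[
    {"travel":[0,0,-0.8],"delta_rot":[0,0,0],"fingers":-1},
    {"travel":[0,0,-0.8],"delta_rot":[0,0,0],"fingers":-1},
    {"travel":[0,0,-0.9],"delta_rot":[0,0,0],"fingers":-1},
    {"travel":[0,0,-0.9],"delta_rot":[0,0,0],"fingers":-1},
    {"travel":[0,0,-0.6],"delta_rot":[0,0,0],"fingers":-1},
  ],
)

```text
clock: 26.25
tcp_pos: [0.431, 0.0459, 0.016]
orientation: [-0.0, 0.673, 0.74, -0.0]
wrist_force: [0.3, 0.7, -0.7]
finger_gap: 0.0852
grip_force: 0.0
```

carry_out(
  series=[
    {"travel":[0,0,0],"delta_rot":[0,0,0],"fingers":1},
    {"travel":[0,0,0],"delta_rot":[0,0,0],"fingers":1},
    {"travel":[0,0,0],"delta_rot":[0,0,0],"fingers":1},
    {"travel":[0,0,0],"delta_rot":[0,0,0],"fingers":1},
    {"travel":[0,0,0],"delta_rot":[0,0,0],"fingers":1},
  ],
)

```text
clock: 26.88
tcp_pos: [0.4313, 0.0462, 0.0173]
orientation: [0.0, 0.673, 0.74, 0.0]
wrist_force: [0.3, 0.2, -0.8]
finger_gap: 0.0659
grip_force: 44.6
```

carry_out(
  series=[
    {"travel":[0,0,0.2],"delta_rot":[0,0,0],"fingers":1},
    {"travel":[0,0,0.5],"delta_rot":[0,0,0],"fingers":1},
    {"travel":[0,0,0.8],"delta_rot":[0,0,0],"fingers":1},
    {"travel":[0.3,0.2,0.7],"delta_rot":[0,0,0],"fingers":1},
    {"travel":[0.6,0.5,0],"delta_rot":[0,0,0],"fingers":1},
  ],
)

```text
clock: 27.5
tcp_pos: [0.4554, 0.0638, 0.074]
orientation: [0.001, 0.674, 0.739, 0.001]
wrist_force: [-0.2, 0.4, -1.5]
finger_gap: 0.0656
grip_force: 44.9
```

carry_out(
  series=[
    {"travel":[0.8,0.8,0],"delta_rot":[0,0,0],"fingers":1},
    {"travel":[0.8,0.8,0],"delta_rot":[0,0,0],"fingers":1},
    {"travel":[0.8,0.8,0],"delta_rot":[0,0,0],"fingers":1},
    {"travel":[0.8,0.8,0],"delta_rot":[0,0,0],"fingers":1},
    {"travel":[0.8,0.8,0],"delta_rot":[0,0,0],"fingers":1},
  ],
)

```text
clock: 28.12
tcp_pos: [0.5545, 0.1652, 0.0712]
orientation: [-0.0, 0.673, 0.74, -0.0]
wrist_force: [1.1, -0.4, -0.7]
finger_gap: 0.0657
grip_force: 44.9
```

carry_out(
  series=[
    {"travel":[0.8,0.7,0],"delta_rot":[0,0,0],"fingers":1},
    {"travel":[0.5,0.4,0],"delta_rot":[0,0,0],"fingers":1},
    {"travel":[0.16,0.1,0],"delta_rot":[0,0,0],"fingers":1},
    {"travel":[0,0,0],"delta_rot":[0,0,0],"fingers":1},
    {"travel":[0,0,0],"delta_rot":[0,0,0],"fingers":1},
  ],
)

```text
clock: 28.75
tcp_pos: [0.5895, 0.1934, 0.0718]
orientation: [-0.0, 0.673, 0.739, -0.0]
wrist_force: [0.4, -0.2, -0.8]
finger_gap: 0.0655
grip_force: 44.8
```

```bash
python3 -c "
from h import *
s=env.get_state();t=s['tcp_pos'];print(t.round(4))
c=wrist('w9'); z=t[2]-.017+.066
print(circle(c,t[:2],z,.034),circle(c,t[:2],z,.034,dr=.001),circle(c,(.5904,.193),.0135,.062,mode='mask'))"
```

```text
[0.5895 0.1934 0.0718]
(array([0.5880023 , 0.19639179]), np.float64(0.031636560860469905), np.int64(411)) (array([0.5894088, 0.1940655]), np.float64(0.03391265310356375), np.int64(384)) (array([0.58996076, 0.19307542]), np.float64(0.06148098233486916), np.int64(448))
```

View pics/w9.png

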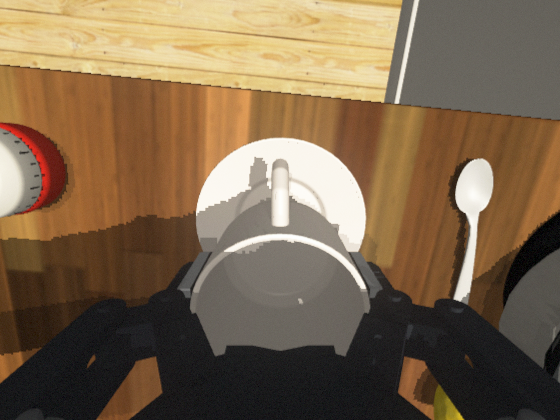

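Wrist view: large cup upright at (280,310) over the large saucer (282,210); offset below 1 mm.

carry_out(
  series=[
    {"travel":[0.02,-0.02,-0.4],"delta_rot":[0,0,0],"fingers":1},
    {"travel":[0,0,-0.6],"delta_rot":[0,0,0],"fingers":1},
    {"travel":[0,0,-0.6],"delta_rot":[0,0,0],"fingers":1},
    {"travel":[0,0,-0.25],"delta_rot":[0,0,0],"fingers":1},
    {"travel":[0,0,-0.1],"delta_rot":[0,0,0],"fingers":1},
  ],
)

```text
clock: 29.42
tcp_pos: [0.5902, 0.1931, 0.0224]
orientation: [-0.0, 0.673, 0.74, -0.0]
wrist_force: [-0.5, 0.1, -2.3]
finger_gap: 0.0652
grip_force: 44.9
```

carry_out(
  series=[
    {"travel":[0,0,-0.03],"delta_rot":[0,0,0],"fingers":1},
    {"travel":[0,0,-0.03],"delta_rot":[0,0,0],"fingers":1},
  ],
)

```text
clock: 29.68
tcp_pos: [0.5911, 0.1933, 0.0223]
orientation: [0.0, 0.673, 0.74, 0.0]
wrist_force: [0.3, -0.3, -1.6]
finger_gap: 0.0655
grip_force: 44.9
```

carry_out(
  series=[
    {"travel":[0,0,-0.03],"delta_rot":[0,0,0],"fingers":1},
    {"travel":[0,0,0],"delta_rot":[0,0,0],"fingers":1},
  ],
)

```text
clock: 29.92
tcp_pos: [0.5908, 0.1932, 0.0213]
orientation: [0.0, 0.673, 0.74, 0.0]
wrist_force: [0.1, -0.4, -1.2]
finger_gap: 0.0656
grip_force: 44.9
```

carry_out(
  series=[
    {"travel":[0,0,-0.03],"delta_rot":[0,0,0],"fingers":1},
    {"travel":[0,0,0],"delta_rot":[0,0,0],"fingers":1},
  ],
)

```text
clock: 30.18
tcp_pos: [0.5907, 0.1932, 0.0203]
orientation: [0.0, 0.673, 0.74, 0.0]
wrist_force: [-0.1, -0.3, -1.4]
finger_gap: 0.0654
grip_force: 44.9
```

carry_out(
  series=[
    {"travel":[0,0,-0.03],"delta_rot":[0,0,0],"fingers":1},
    {"travel":[0,0,0],"delta_rot":[0,0,0],"fingers":1},
  ],
)

```text
clock: 30.42
tcp_pos: [0.5907, 0.1932, 0.0203]
orientation: [0.0, 0.673, 0.74, 0.0]
wrist_force: [-2.1, -0.9, 5.9]
finger_gap: 0.0657
grip_force: 45.1
```

carry_out(
  series=[
    {"travel":[0,0,0],"delta_rot":[0,0,0],"fingers":-1},
    {"travel":[0,0,0],"delta_rot":[0,0,0],"fingers":-1},
    {"travel":[0,0,0],"delta_rot":[0,0,0],"fingers":-1},
    {"travel":[0,0,0.2],"delta_rot":[0,0,0],"fingers":-1},
    {"travel":[0,0,0.8],"delta_rot":[0,0,0],"fingers":-1},
  ],
)

```text
clock: 31.05
tcp_pos: [0.5895, 0.1929, 0.0437]
orientation: [-0.001, 0.673, 0.74, -0.001]
wrist_force: [-0.5, 0.1, 0.1]
finger_gap: 0.0856
grip_force: 0.0
```

carry_out(
  series=[
    {"travel":[0,0,1],"delta_rot":[0,0,0],"fingers":-1},
    {"travel":[0,0,1],"delta_rot":[0,0,0],"fingers":-1},
    {"travel":[0,0,1],"delta_rot":[0,0,0],"fingers":-1},
    {"travel":[-0.5,-1,1],"delta_rot":[0,0,0],"fingers":-1},
    {"travel":[-0.7,-1,1],"delta_rot":[0,0,0],"fingers":-1},
  ],
)

```text
clock: 31.68
tcp_pos: [0.5607, 0.1428, 0.1706]
orientation: [0.0, 0.673, 0.74, 0.0]
wrist_force: [0.9, 0.1, 0.5]
finger_gap: 0.0855
grip_force: 0.0
```

carry_out(
  series=[
    {"travel":[-0.7,-1,1],"delta_rot":[0,0,0],"fingers":-1},
    {"travel":[-0.7,-1,1],"delta_rot":[0,0,0],"fingers":-1},
    {"travel":[-0.7,-1,1],"delta_rot":[0,0,0],"fingers":-1},
    {"travel":[-0.7,-1,1],"delta_rot":[0,0,0],"fingers":-1},
    {"travel":[0,0,0],"delta_rot":[0,0,0],"fingers":-1},
  ],
)

```text
clock: 32.3
tcp_pos: [0.491, 0.042, 0.2723]
orientation: [0.002, 0.674, 0.739, 0.001]
wrist_force: [-0.2, 0.4, -0.7]
finger_gap: 0.0857
grip_force: 0.0
```

```bash
python3 -c "
from h import *
s=env.get_state();print(s['tcp_pos'].round(3),s['clock'])
c=wrist('w10')
for k,(xy,zs,rs,zc,rc) in dict(L=((.59,.193),.0135,.062,.0695,.034),M=((.5945,-.0815),.0125,.055,.0595,.0295),S=((.615,.047),.0115,.048,.0495,.025)).items():
  print(k,circle(c,xy,zs,rs,mode='mask'),circle(c,xy,zc,rc,dr=.002))
a=save('side','s4')['color'][:,:,::-1];d=save('scene','sc4')['color'][:,:,::-1]
cv2.imwrite('pics/c6.png',np.hstack([cv2.resize(a[130:330,180:420],None,fx=1.65,fy=1.65),cv2.resize(d[130:330,160:400],None,fx=1.65,fy=1.65)]))"
```

```text
[0.491 0.042 0.272] 32.3
L (array([0.58997572, 0.19299256]), np.float64(0.061107395627953344), np.int64(406)) (array([0.58945885, 0.19268457]), np.float64(0.032490227722854856), np.int64(206))
M (array([ 0.59408383, -0.08170453]), np.float64(0.05407340532771549), np.int64(198)) (array([ 0.59501609, -0.08077759]), np.float64(0.028086398652993946), np.int64(102))
S (array([0.61471212, 0.04675866]), np.float64(0.04719125258445798), np.int64(270)) (array([0.61512982, 0.04816542]), np.float64(0.023472337243151575), np.int64(108))
```

View pics/c6.png

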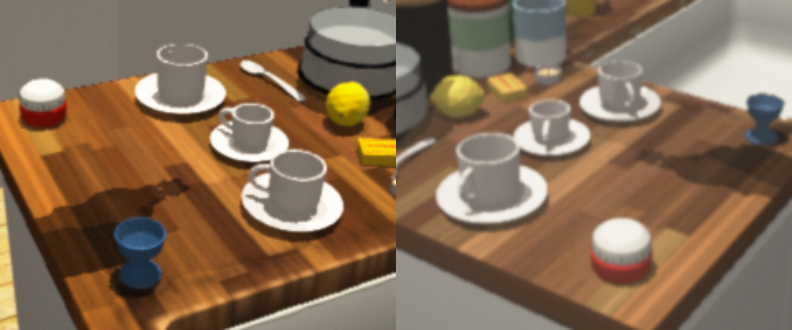

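Both views show each cup upright on its own saucer: large at side (182,75), small (250,130), medium (295,180). Saucers and egg cup have not moved, and the cups are centred to within about 1.5 mm.

```bash
python3 -c "
from workcell import env
print(env.hand_in())"
```

```text
the job is handed in; nothing more can be done
None
```

The job is handed in: each cup stands upright in the hollow of the saucer of its own size, centred to within about 1.5 mm. The large cup was stood aside first, the saucers and egg cup were not disturbed, and the arm took about 32 s.

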